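# Uncap the tandoor's gas outlet

### The job

The hose for the tandoor is about to go on the gas outlet at the tandoor end of the yellow pipe (the robot's left), the one the work lamp is hanging over. Swing the lamp arm round towards the tandoor until its head is a good 20 cm to the side of that outlet, then unscrew that outlet's brass cap and lift it off: nobody remembers whether it has a left-hand or a right-hand thread, so feel which way it gives. Finish while holding the cap level in the gripper, a hand's breadth (about 8 cm) above where it sat, and leave the other cap and the katori, belan and chimta on the ledge as they are.

Things in the scene. Friction and masses are not known exactly. Their poses are not given: they have to be found in the camera images.
- gas_pipe: fixed yellow gas pipe, 27 mm thick, its axis 45 mm above the ledge, with two tees 200 mm apart under the outlets. Origin on the ledge midway between the tees, +y along the pipe to the tandoor end (tees at y = +100 and -100 mm), z up. The wanted outlet is the one at +y. The pipe bends down into the ledge at y = -250 mm and ends in a plug at y = 155 mm
- outlet_1: fixed upright brass gas outlet, one of two alike (they swap places): shut cock 33 mm wide, red lever at its side 78 to 90 mm up, 39 mm collar at 97 to 104 mm, threaded spigot up to 130 mm. Origin on its axis at ledge height, z up. One outlet has a right-hand, one a left-hand quick thread, not marked: turned loose, its cap rises 4.8 mm/rad and is free after about 1.4 (at most 1.55) rad, then lifts off
- outlet_2: fixed upright brass gas outlet, one of two alike (they swap places): shut cock 33 mm wide, red lever at its side 78 to 90 mm up, 39 mm collar at 97 to 104 mm, threaded spigot up to 130 mm. Origin on its axis at ledge height, z up. One outlet has a right-hand, one a left-hand quick thread, not marked: turned loose, its cap rises 4.8 mm/rad and is free after about 1.4 (at most 1.55) rad, then lifts off
- cap_1: loose round knurled brass screw cap of outlet_1, 48 mm diameter, 25 mm high, 0.13 to 0.25 kg, red rib on its top along its +x. Origin centre of underside, z up; screwed on, the top is 135 mm above the ledge. Loosens easily (under 0.3 N m) either counter-clockwise or clockwise; the other way it gives at most 0.15 rad, then stops hard and fingers slip round it
- cap_2: loose round knurled brass screw cap of outlet_2, 48 mm diameter, 25 mm high, 0.13 to 0.25 kg, red rib on its top along its +x. Origin centre of underside, z up; screwed on, the top is 135 mm above the ledge. Loosens easily (under 0.3 N m) either counter-clockwise or clockwise; the other way it gives at most 0.15 rad, then stops hard and fingers slip round it
- lamp_arm (a joint): the work lamp's swing arm, rad: about 0 with the head over the wanted outlet (starts at -0.15 to 0.25); grows as it swings clear, clockwise seen from above: first towards the robot, then left towards the tandoor. Range -0.35 to 1.9. Friction hinge: 0.25 N m moves it and it stays where left. At about 1.0 the head is 20 cm from the outlet
- lamp_hinge (a point): vertical hinge axis of the lamp arm on its post, 290 mm above the ledge, at the height of the arm tube's axis. Post 16 mm thick, top at 303 mm, foot 100 mm across; it stands beyond the pipe, on the left
- lamp_head (a point): outer end of the arm tube, above the middle of the lamp head, 220 mm from the hinge, 290 mm above the ledge. The arm is a bare level steel tube 14 mm thick; under its end hangs a round green shade, 100 mm across, 238 to 278 mm above the ledge, with a 24 mm black knob up to 302 mm
- katori: bystander: loose empty steel bowl, 90 mm across, 40 mm high, origin centre of underside
- belan: bystander: loose wooden rolling pin, 330 mm long along its x, 42 mm thick, origin under its middle
- chimta: bystander: loose pair of steel tongs, 310 mm long along its x, 55 mm wide, 14 mm high, origin under its middle
Things that resemble listed ones, but are neither listed nor needed, are in the scene too. Leave any purple or turquoise look-alike of the cap_1 alone.

How it is judged:
By the outcome, as a careful person would: the job done as asked, in the order asked, and still so for the second after the job is handed in, while the arm keeps its last pose, push and grip.
It also fails if it takes over 58 s, if anything falls off the work surface, if the arm or the gripper's body presses on something with over 40 N, if the wrist force passes 120 N, or if a joint passes its speed limit or range.

### The arm

A 6-joint arm with a two-finger parallel gripper is mounted at the origin on the work surface. World frame = base frame: x ahead of the robot, y to its left, z up, the work surface at z = 0. Lengths are in m, angles in degrees, forces in N, time in s.
With the tool pointing down it reaches from about 0.275 to 0.725 m from the base axis. Payload 5.6 kg.
Tool frame: the origin (TCP) lies midway between the tips of the shut fingers; the grasp point (between the pads) lies 19 mm behind it (robot.hold_point_z is the y of the grasp point in the tool frame, in m); y points along the fingers, z is the direction in which the jaws open and shut, and the axes are right-handed (so a half turn about y gives the same grasp; the last joint's range is limited). The gripper opens to 85 mm and grips with 20 to 120 N. Pads are 22 mm wide; open, the fingers measure 114 mm over their backs; the gripper's body (76 mm by 85 mm) begins 54 mm behind the grasp point. The pads swing forward as they close: fully open they stand 13 mm farther back than shut.
Start: joints at [82.769, 14.616, 6.199, 0, -81.583, -16.306], TCP at [0.22, 0.504, 0.231] pointing down, gripper open.
Joint ranges: [-168.99, 168.99], [-69.2, 112.95], [-62.41, 85.93], [-164.36, 98.24], [-168.68, -3.75], [-174.98, 174.98]. Speed limits (degrees/s): [147.25, 147.25, 180, 180, 180, 180].

### API

Orientations are given as [roll, pitch, yaw] about the fixed x, y, z axes, in that order (R = Rz(yaw) Ry(pitch) Rx(roll)).
In Python, from cell import robot gives the robot as it stands. The module is installed in compiled form; this text tells all that it offers.
- The arm moves only by the tool play_rows, never from a script. Its arguments are lists of equal length, an entry for each row: "linear": the shift along the tool's x, y, z in mm, a list of three; "twist": the turn, a rotation vector about the tool's x, y, z in rad, a list of three. A call has 1 to 8 rows; each row is the pose to reach, as a shift and turn from the pose commanded when the call began, along the tool's axes at that moment; what a row does not reach only later rows make up. A row lasts 1/12 s, in which the tool goes at most 41.7 mm and 7.16 degrees, less where a joint would pass 70% of its speed; a pose out of reach is approached as far as the arm can. A call with a gripper value outside its range is refused whole. "gripper" is the closure in counts, from 0 (fully open) to 255 (shut), set as the call begins (left out, the last holds). The fingers move at their own pace and stop on an object; the grip force is fixed at half the most. Time passes only in rows, so rows that repeat a pose let the fingers close. It gives the time, the measured TCP pose, the force and the opening at its end, in the units of the state.
- robot.read_state(): the state, without advancing time (a new reading comes with each control period).
- robot.grab_frame(name): name is "side" or "top"; returns (picture, depth): 384x512x3 uint8, red, green, blue; 384x512 float32, m along the optical axis (not along the pixel's ray), 0 where there is no reading.
- robot.camera_params(name): a dict with "mtx" (3x3 intrinsics, pixels), "T" (4x4, takes a point from camera to world coordinates). Camera axes: x right, y down, z forward; pixel columns grow to the right and rows downward; lengths in m; the calibration is good to about 2 mm. A picture is of the moment at which its call begins. camera_params takes no time and is no camera call.
- robot.hand_in(): hands the job in, once; it reports no verdict.
The state is a dict: "clock": time; "joints": joint angles; "joint_velocities": joint speeds; "joint_efforts": joint torques, N m; "ee_pos": TCP position; "eef_rot": TCP orientation; "ft_force": force on the tool from outside, world axes, zero at the start; "wrist_torque": the same for the moment, N m; "gripper_width": finger opening in m.
Only numpy, scipy, OpenCV 4.12 (cv2) and the standard library are available. Lean on these libraries where they do the work, as an engineer would, in place of code of your own. Each camera call takes 0.05 s, during which the arm holds its last target.

## Working session

There is one attempt and no reset: what is moved stays moved. The work goes in short steps, Python scripts to look and compute and a tool call to move; the robot and the scene stay as the last step left them, time stands still between calls to the robot, and variables do not carry over. Pictures are saved under pics/ and viewed, and the job is handed in when it is done.

Besides the shell and the picture viewer there is one more tool, called after "Emit:" as name(argument=value, ...), one argument or row to a line, values as JSON. play_rows: Moves the arm, as the interface text tells. Its arguments: {"type":"object","properties":{"linear":{"type":"array"},"twist":{"type":"array"},"gripper":{"type":"number"}},"required":["linear","twist"]}

```bash
mkdir -p pics; python3 - <<'E'
from cell import robot
import cv2,numpy as np
s=robot.read_state();print(s)
for n in("side","top"):
    p,d=robot.grab_frame(n);c=robot.camera_params(n);print(n,c)
    cv2.imwrite(f"pics/{n}0.png",p[:,:,::-1]);np.savez(f"{n}0.npz",p=p,d=d,**c)
print(robot.hold_point_z)
E
```

```text
{'clock': 0.0, 'joints': array([ 8.27695453e+01,  1.46517112e+01,  6.12881639e+00, -2.80414880e-02,
       -8.15844370e+01, -1.63068750e+01]), 'joint_velocities': array([-0.00952318,  0.03125784,  0.05487397, -0.05967199,  0.12361665,
       -0.00139977]), 'joint_efforts': array([ 2.95733626e-04, -3.86628020e+01,  2.37934703e+01,  5.36499113e+00,
       -6.21503277e-03, -2.21528387e-05]), 'ee_pos': array([0.21937607, 0.50378692, 0.23039304]), 'eef_rot': array([-8.98891984e+01,  3.52088356e-03,  1.56458544e+02]), 'ft_force': array([-0.15148402, -0.05387106, -0.77733486]), 'wrist_torque': array([ 0.01748465, -0.02738659, -0.02407242]), 'gripper_width': 0.08538634917160504}
side {'mtx': array([[459.36248508,   0.        , 252.56382022],
       [  0.        , 459.36248508, 193.03857344],
       [  0.        ,   0.        ,   1.        ]]), 'T': array([[ 0.82974471, -0.33210813,  0.44858434,  0.08213276],
       [-0.55812137, -0.48660721,  0.67209668, -0.6704465 ],
       [-0.0049244 , -0.80803317, -0.58911641,  0.81885691],
       [ 0.        ,  0.        ,  0.        ,  1.        ]])}
top {'mtx': array([[462.04862557,   0.        , 257.27839183],
       [  0.        , 462.04862557, 190.79739802],
       [  0.        ,   0.        ,   1.        ]]), 'T': array([[ 1.69148968e-03, -9.98037740e-01,  6.25923938e-02,
         4.76191328e-01],
       [-9.99952475e-01, -1.08712024e-03,  9.68843377e-03,
         6.66717616e-03],
       [-9.60137709e-03, -6.26058070e-02, -9.97992148e-01,
         1.49218351e+00],
       [ 0.00000000e+00,  0.00000000e+00,  0.00000000e+00,
         1.00000000e+00]])}
-0.0187
```

View pics/side0.png

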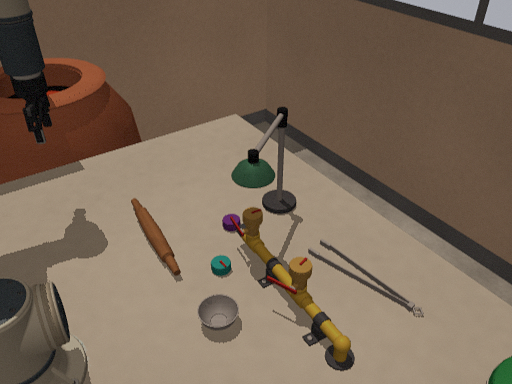

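View pics/top0.png

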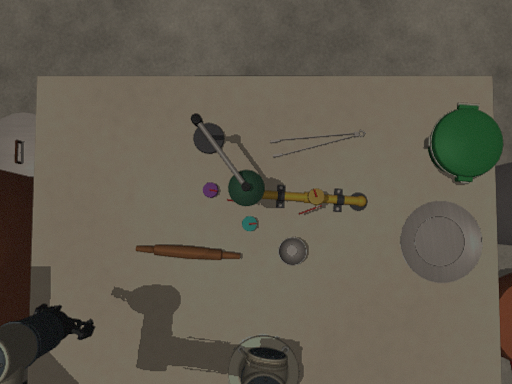

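The top view shows the lamp hinge near (197,119), its head at (247,187) hiding the wanted outlet, and the other cap at (316,196). In the side view the wanted cap is near (253,213) and the other near (300,265). Next I'll measure these.

```bash
cat > h.py <<'E'
import numpy as np,cv2
def ray(c,u,v):
    K=c['mtx'];T=c['T'];d=T[:3,:3]@np.linalg.solve(K,[u,v,1.]);return T[:3,3],d
def plane(c,u,v,z):
    o,d=ray(c,u,v);return o+d*(z-o[2])/d[2]
def dep(c,dm,u,v):
    o,d=ray(c,u,v);return o+d*dm[int(v),int(u)]
def proj(c,P):
    T=np.linalg.inv(c['T']);p=T[:3,:3]@np.array(P)+T[:3,3];q=c['mtx']@p;return q[:2]/q[2]
E
python3 - <<'E'
from h import *
S=np.load('side0.npz');T=np.load('top0.npz')
for u,v in[(150,150),(350,250),(100,300)]:print('ledge',dep(T,T['d'],u,v))
def blobs(im,lo,hi,amin=15):
    h=cv2.cvtColor(im,cv2.COLOR_RGB2HSV);m=cv2.inRange(h,lo,hi)
    n,l,st,ce=cv2.connectedComponentsWithStats(m)
    for i in range(1,n):
        if st[i,4]>amin:print(st[i],ce[i].round(1))
for n,c in(('side',S),('top',T)):
    for nm,lo,hi in(('brass',(12,110,90),(21,255,255)),('yellow',(21,150,90),(30,255,255)),('green',(65,80,20),(85,255,120)),('black',(0,0,0),(180,255,30)),('red',(0,190,90),(5,255,255))):
        print(n,nm);blobs(c['p'],lo,hi)
for n,c in(('side',S),('top',T)):
  for x,y,w,h in([(225,95,110,230)] if n=='side' else [(180,100,200,120)]):
    cv2.imwrite(f'pics/{n}0z.png',cv2.resize(c['p'][y:y+h,x:x+w,::-1],None,fx=2.6 if n=='side' else 4,fy=2.6 if n=='side' else 4,interpolation=cv2.INTER_CUBIC))
E
```

```text
ledge [ 0.70346929  0.37248334 -0.00498155]
ledge [ 0.37997721 -0.27645553 -0.00099549]
ledge [ 0.21863166  0.52486914 -0.00330575]
side brass
[131 198  49  75 828] [154.7 234.1]
[243 207  20  14 179] [252.1 213.5]
[241 229  33  35 379] [257.4 245.9]
[289 257  24  18 294] [300.1 265.5]
[277 264  15  16  41] [284.8 270.6]
[272 266  26  22 144] [282.1 277.4]
[292 286  30  33 342] [305.4 301.4]
[320 320  31  41 442] [337.1 340.8]
side yellow
[274 264  18  22 164] [283.2 274.1]
[306 302  14  14  91] [313.1 308.2]
[322 320  27  28 237] [335.2 332.9]
side green
[232 159  43  29 866] [252.9 173.8]
[212 264  18  12  74] [221.1 269.8]
[489 357  23  27 349] [502.4 372.6]
side black
[ 16  11  29  61 410] [32.4 40.8]
[   8   70   60   72 1475] [ 34.8 101.3]
[277 107  11  21 144] [282.7 116.8]
[248 150  11  14 132] [252.9 156.3]
[283 203  13  10  28] [289.  208.7]
[263 204  19   9  41] [272.3 209.5]
[266 265  12  15  40] [269.4 272.5]
[ 55 292  15  46 135] [ 62.3 313.1]
[312 325  14  16  91] [317.5 333.2]
[ 51 350   5  10  16] [ 52.8 354.7]
[ 43 360   9  12  29] [ 46.9 365.7]
side red
[231 217  13  18  29] [236.5 225.4]
[300 258   7   7  19] [303. 261.]
[267 276  30  16  57] [280.1 283. ]
top brass
[310 189  15  15 125] [317.9 195.7]
[285 192  23   3  44] [296.6 193. ]
[345 196  21  10  85] [355.9 200.2]
[285 198  23   4  42] [296.4 199.3]
[327 201  10   2  19] [331.3 201.5]
[154 248  66   9 163] [184.7 251.9]
[223 254  12   3  29] [228.1 255.2]
top yellow
[285 192  23  10 141] [296.2 196.3]
[327 196  10   7  55] [331.9 198.9]
[345 197  21   9 130] [354.8 200.3]
top green
[ 432  105   71   77 3614] [466.7 142.5]
[229 171  35  35 764] [246.  188.7]
[242 217  15  14  93] [248.9 223.5]
top black
[191 114  11  13  50] [196.3 118.8]
[217 136   7   4  17] [220.2 137.5]
[428 147  11  21  32] [431.8 157. ]
[276 188   8  19  57] [279.2 196.4]
[  13  304   81   55 1685] [ 53.6 327.1]
[250 348  36  11 252] [267.4 352.7]
top red
```

```bash
python3 - <<'E'
import cv2
a=cv2.imread('pics/side0z.png');b=cv2.imread('pics/top0z.png');print(a.shape,b.shape)
E
```

```text
(598, 286, 3) (480, 800, 3)
```

View pics/side0z.png

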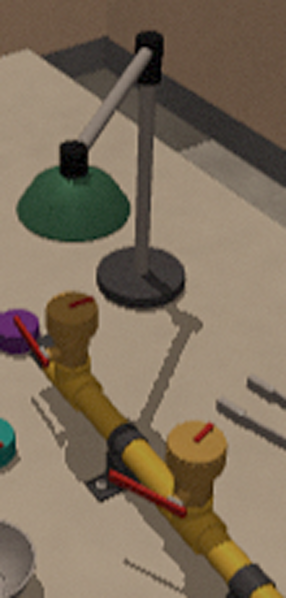

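View pics/top0z.png

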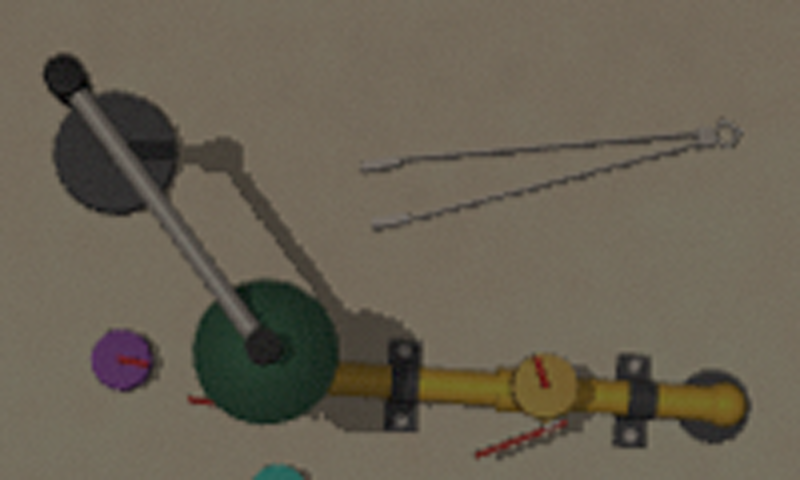

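```bash
python3 - <<'E'
from h import *
S=np.load('side0.npz');T=np.load('top0.npz')
print('capR side',plane(S,300.6,265.2,.135),'top',plane(T,316.3,196.2,.135),'depth',dep(T,T['d'],316,197))
print('capL side',plane(S,252.5,212.8,.135),dep(S,S['d'],252,213))
print('hinge top',plane(T,196.5,118.7,.303),'side',plane(S,282.5,110,.303))
print('head',plane(T,246,187.,.302), plane(S,252.9,152,.302), 'shade',plane(T,246,188.7,.25))
print('pipe end',plane(T,355,200.3,.045), plane(T,280,196.4,.05),plane(T,338,199,.05))
print('purple',plane(T,211,190,.02),'teal',plane(T,249,223.5,.02),'katori',plane(T,293,250,.03),'belanends',plane(T,137,248,.02),plane(T,242,256,.02))
print('lever L',plane(T,228,200,.084),'R lever',plane(T,300,213,.084),plane(T,320,206.5,.084))
print('base edges x',plane(T,256,76,0))
E
```

```text
capR side [ 0.54325817 -0.15768013  0.135     ] top [ 0.54559935 -0.15356596  0.135     ] depth [ 0.54328702 -0.15276935  0.13416266]
capL side [0.55805753 0.04340527 0.135     ] [0.55564056 0.04193053 0.13644838]
hinge top [0.73898165 0.17703082 0.303     ] side [0.73682095 0.1715582  0.303     ]
head [0.56063387 0.04737148 0.302     ] [0.56092482 0.04461061 0.302     ] shade [0.55972997 0.04913509 0.25      ]
pipe end [ 0.53750667 -0.28502154  0.045     ] [ 0.54918471 -0.05034075  0.05      ] [ 0.54128401 -0.23114527  0.05      ]
purple [0.57091662 0.16887793 0.02      ] teal [0.46432804 0.04710146 0.02      ] katori [ 0.38156052 -0.09174338  0.03      ] belanends [0.38608105 0.40266167 0.02      ] [0.36166054 0.06897672 0.02      ]
lever L [0.53627255 0.10964818 0.084     ] R lever [ 0.4969799  -0.10973975  0.084     ] [ 0.51683556 -0.17063671  0.084     ]
base edges x [0.9478905  0.02599546 0.        ]
```

Emit:
play_rows(
  linear=[
    [0, -40, 0],
    [0, -80, 0],
    [0, -120, 0],
    [-40, -130, 15],
    [-80, -130, 30],
    [-120, -130, 45],
    [-160, -130, 60],
    [-195, -130, 75],
  ],
  twist=[
    [0, 0, 0],
    [0, 0, 0],
    [0, 0, 0],
    [0, 0.1, 0],
    [0, 0.2, 0],
    [0, 0.3, 0],
    [0, 0.4, 0],
    [0, 0.5, 0],
  ],
  gripper=255,
)

```text
clock: 0.77
ee_pos: [0.3681, 0.3574, 0.3609]
eef_rot: [-90.0, -0.0, 127.6]
ft_force: [0.3, 1.1, -0.3]
gripper_width: -0.0001
```

```bash
cat >> h.py <<'E'
def go(x=None,y=None,z=None,yaw=None):
    "single linear/twist to target from present pose (measured)"
    from cell import robot
    from scipy.spatial.transform import Rotation as Ro
    s=robot.read_state();p=s['ee_pos'];R=Ro.from_euler('xyz',s['eef_rot'],degrees=True)
    t=np.array([p[0] if x is None else x,p[1] if y is None else y,p[2] if z is None else z])
    yw=s['eef_rot'][2] if yaw is None else yaw
    Rt=Ro.from_euler('xyz',[-90,0,yw],degrees=True)
    print('t',s['clock'],'p',p.round(4),s['eef_rot'].round(2),'J',s['joints'].round(1),'F',s['ft_force'].round(2),'M',s['wrist_torque'].round(3),'w',round(s['gripper_width'],4))
    print('lin',(R.inv().apply(t-p)*1000).round(1),'twist',(R.inv()*Rt).as_rotvec().round(3))
E
python3 -c "
from h import *
go(.655,.062,.36,80)"
```

```text
t 0.7667 p [0.3681 0.3574 0.3609] [-89.96  -0.   127.57] J [ 61.7  10.4  19.4  -0.  -99.  -24.1] F [ 0.33  1.13 -0.31] M [ 0.126 -0.128 -0.013] w -0.0001
lin [-409.1    0.9  -47.3] twist [-0.001  0.83  -0.   ]
```

Emit:
play_rows(
  linear=[
    [-41, 0, -5],
    [-82, 0, -10],
    [-123, 0, -15],
    [-164, 0, -20],
    [-205, 0, -24],
    [-246, 0, -29],
    [-287, 0, -34],
    [-328, 0, -38],
  ],
  twist=[
    [0, 0.1, 0],
    [0, 0.2, 0],
    [0, 0.3, 0],
    [0, 0.4, 0],
    [0, 0.5, 0],
    [0, 0.6, 0],
    [0, 0.7, 0],
    [0, 0.8, 0],
  ],
)

```text
clock: 1.43
ee_pos: [0.5994, 0.1213, 0.3608]
eef_rot: [-89.9, 0.0, 81.7]
ft_force: [0.7, 2.1, -0.4]
gripper_width: 0.0003
```

```bash
python3 -c "
from h import *
go(.655,.062,.36,80)"
```

```text
t 1.4333 p [0.5994 0.1213 0.3608] [-8.995e+01  1.000e-02  8.170e+01] J [  26.1   22.9   36.6   -0.  -103.8  -34.4] F [ 0.67  2.12 -0.45] M [ 0.118 -0.046 -0.013] w 0.0003
lin [-50.7   0.7 -63.6] twist [-0.001  0.03  -0.   ]
```

Emit:
play_rows(
  linear=[
    [-20, 0, -25],
    [-40, 0, -50],
    [-51, 1, -64],
    [-51, 1, -64],
    [-51, 1, -64],
  ],
  twist=[
    [0, 0, 0],
    [0, 0.03, 0],
    [0, 0.03, 0],
    [0, 0.03, 0],
    [0, 0.03, 0],
  ],
)

```text
clock: 1.85
ee_pos: [0.6552, 0.0628, 0.3586]
eef_rot: [-89.9, 0.1, 80.2]
ft_force: [-0.2, 0.5, -0.2]
gripper_width: -0.0
```

```bash
python3 -c "
from h import *
go(.655,.062,.262,80)
from cell import robot
for n in ('side','top'):
    p,d=robot.grab_frame(n);cv2.imwrite(f'pics/{n}1.png',p[:,:,::-1])"
```

```text
t 1.85 p [0.6552 0.0628 0.3586] [-8.986e+01  6.000e-02  8.016e+01] J [  19.    29.8   47.3   -0.  -107.7  -28.9] F [-0.18  0.52 -0.21] M [ 0.037 -0.009  0.022] w -0.0
lin [-0.7 96.6 -0.2] twist [-0.002  0.003 -0.001]
```

View pics/side1.png

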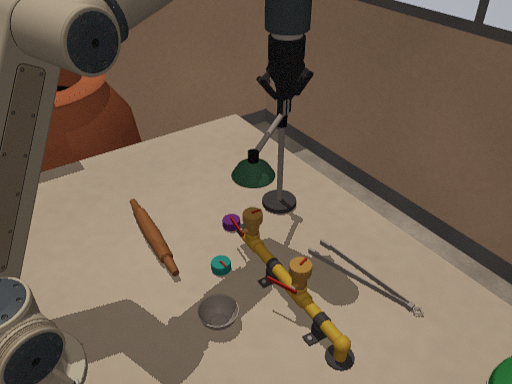

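View pics/top1.png

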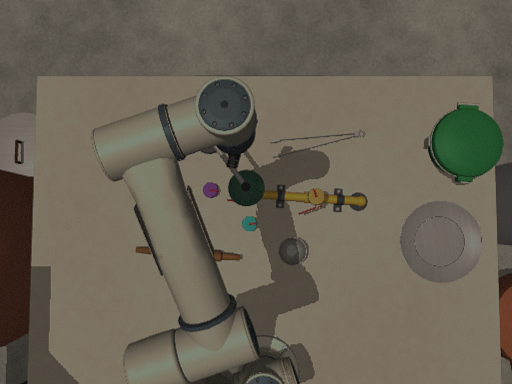

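The arm is over the far right side of the lamp tube, and both caps are still in place. Next is the descent beside the tube.

Emit:
play_rows(
  linear=[
    [0, 30, 0],
    [0, 60, 0],
    [0, 85, 0],
    [0, 97, 0],
    [0, 97, 0],
  ],
  twist=[
    [0, 0, 0],
    [0, 0, 0],
    [0, 0, 0],
    [0, 0, 0],
    [0, 0, 0],
  ],
)

```text
clock: 2.37
ee_pos: [0.6524, 0.0647, 0.2603]
eef_rot: [-89.7, 0.1, 80.4]
ft_force: [1.2, 0.1, 0.3]
gripper_width: 0.0001
```

```bash
python3 -c "
from h import *
go()
H=np.array([.738,.174])
for k in range(0,14):
    a=np.radians(216)-k*.1; u=np.array([np.cos(a),np.sin(a)]); t=np.array([u[1],-u[0]])
    P=H+.13*u-.022*t; print(k*.1,P.round(3))
s=np.array([.655,.062]);yaw=np.radians(80)
x=np.array([np.cos(yaw),np.sin(yaw)]);z=np.array([-np.sin(yaw),np.cos(yaw)])
for k in range(0,14):
    a=np.radians(216)-k*.1; u=np.array([np.cos(a),np.sin(a)]); t=np.array([u[1],-u[0]])
    P=H+.13*u-.022*t-s; print(round(k*.1,1),(1000*P@x).round(),(1000*P@z).round())
"
```

```text
t 2.3667 p [0.6524 0.0647 0.2603] [-89.68   0.09  80.36] J [ 19.2  27.3  29.   -0.1 -92.  -28.9] F [1.17 0.14 0.27] M [ 0.012 -0.001  0.007] w 0.0001
lin [0. 0. 0.] twist [-0.006 -0.    -0.001]
0.0 [0.646 0.08 ]
0.1 [0.637 0.089]
0.2 [0.629 0.1  ]
0.30000000000000004 [0.622 0.111]
0.4 [0.616 0.123]
0.5 [0.612 0.136]
0.6000000000000001 [0.609 0.148]
0.7000000000000001 [0.607 0.161]
0.8 [0.606 0.175]
0.9 [0.607 0.188]
1.0 [0.609 0.201]
1.1 [0.612 0.213]
1.2000000000000002 [0.617 0.226]
1.3 [0.623 0.238]
0.0 16.0 12.0
0.1 24.0 23.0
0.2 33.0 32.0
0.3 43.0 41.0
0.4 54.0 49.0
0.5 65.0 55.0
0.6 77.0 61.0
0.7 89.0 65.0
0.8 102.0 68.0
0.9 115.0 69.0
1.0 129.0 70.0
1.1 142.0 68.0
1.2 155.0 66.0
1.3 167.0 62.0
```

Emit:
play_rows(
  linear=[
    [10, 0, 8],
    [20, 0, 18],
    [28, 0, 28],
    [38, 0, 37],
    [48, 0, 45],
    [59, 0, 52],
    [70, 0, 58],
    [82, 0, 63],
  ],
  twist=[
    [0, 0, 0],
    [0, 0, 0],
    [0, 0, 0],
    [0, 0, 0],
    [0, 0, 0],
    [0, 0, 0],
    [0, 0, 0],
    [0, 0, 0],
  ],
)

```text
clock: 3.03
ee_pos: [0.6059, 0.1562, 0.2637]
eef_rot: [-90.0, 0.0, 80.3]
ft_force: [0.7, -1.4, 0.9]
gripper_width: 0.0001
```

```bash
python3 -c "
from h import *
go()
from cell import robot
for n in ('side','top'):
    p,d=robot.grab_frame(n);cv2.imwrite(f'pics/{n}2.png',p[:,:,::-1])"
```

```text
t 3.0333 p [0.6059 0.1562 0.2637] [-9.003e+01  1.000e-02  8.027e+01] J [ 28.8  23.2  23.1   0.  -89.9 -38.5] F [ 0.68 -1.38  0.89] M [-0.639 -0.562 -0.039] w 0.0001
lin [0. 0. 0.] twist [ 0.  0. -0.]
```

View pics/side2.png

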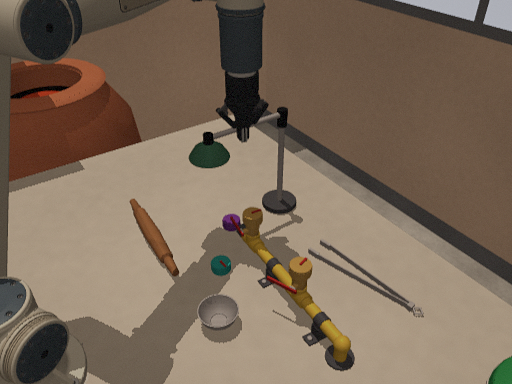

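The lamp head is swinging left, with its knob now near (208,138). I'll keep pushing.

Emit:
play_rows(
  linear=[
    [13, 0, 2],
    [26, 0, 4],
    [39, 0, 5],
    [52, 0, 4],
    [65, 0, 2],
    [74, 0, 0],
    [74, 0, 0],
  ],
  twist=[
    [0, 0, 0],
    [0, 0, 0],
    [0, 0, 0],
    [0, 0, 0],
    [0, 0, 0],
    [0, 0, 0],
    [0, 0, 0],
  ],
)

```text
clock: 3.72
ee_pos: [0.6192, 0.2305, 0.2619]
eef_rot: [-89.9, -0.0, 80.4]
ft_force: [-0.6, -0.7, -0.1]
gripper_width: -0.0
```

```bash
python3 -c "
from h import *
go()
from cell import robot
for n in ('side','top'):
    p,d=robot.grab_frame(n);cv2.imwrite(f'pics/{n}3.png',p[:,:,::-1])
c=robot.camera_params('side');p,d=robot.grab_frame('side')
m=cv2.inRange(cv2.cvtColor(p,cv2.COLOR_RGB2HSV),(65,80,20),(85,255,120))
n,l,st,ce=cv2.connectedComponentsWithStats(m)
for i in range(1,n):
  if st[i,4]>200: print(st[i],ce[i],plane(c,*ce[i],.255))
"
```

```text
t 3.7167 p [0.6192 0.2305 0.2619] [-8.991e+01 -1.000e-02  8.036e+01] J [ 33.9  27.7  29.9  -0.1 -92.2 -43.5] F [-0.63 -0.69 -0.08] M [-0.009  0.067 -0.003] w -0.0
lin [0. 0. 0.] twist [-0.002  0.     0.   ]
[180 118  36  23 564] [197.10106383 129.80851064] [0.5477223 0.2822706 0.255    ]
[489 357  23  27 371] [502.52830189 372.78436658] [ 0.56039511 -0.55991655  0.255     ]
```

View pics/side3.png

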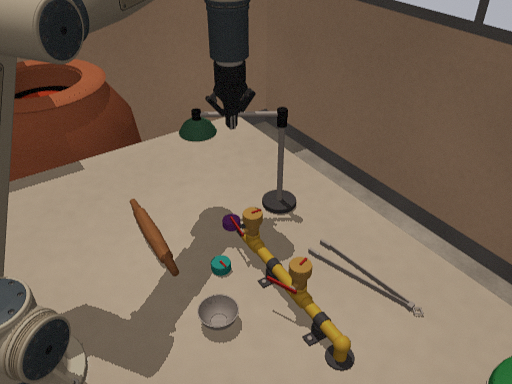

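View pics/top3.png

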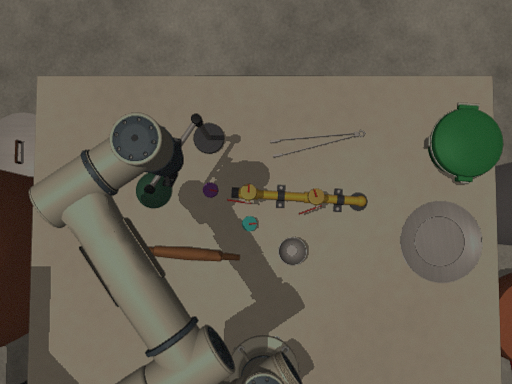

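```bash
python3 -c "
from h import *
go()
from cell import robot
c=robot.camera_params('top');p,d=robot.grab_frame('top')
for u,v in [(135,140),(110,160),(75,185),(55,195),(130,260),(165,310)]: print((u,v),dep(c,d,u,v).round(3))
x,y,w,h=210,160,130,70
cv2.imwrite('pics/top4z.png',cv2.resize(p[y:y+h,x:x+w,::-1],None,fx=6,fy=6,interpolation=cv2.INTER_CUBIC))
m=(d>0);pts=[]
for (cx,cy) in((249,192),(316,196)):
  q=[]
  for v in range(cy-14,cy+15):
    for u in range(cx-14,cx+15):
      P=dep(c,d,u,v)
      if .12<P[2]<.15:q.append((u,v))
  q=np.array(q);print(len(q),q.mean(0),plane(c,*q.mean(0),.135),q.min(0),q.max(0), plane(c,*((q.min(0)+q.max(0))/2),.135))
"
```

```text
t 3.8667 p [0.6189 0.2284 0.263 ] [-8.997e+01 -2.000e-02  8.028e+01] J [ 33.8  27.6  29.8  -0.  -92.2 -43.5] F [-0.06  0.4  -0.53] M [-0.077 -0.02  -0.008] w 0.0001
lin [0. 0. 0.] twist [-0.  0.  0.]
(135, 140) [0.615 0.229 0.691]
(110, 160) [0.583 0.28  0.669]
(75, 185) [0.538 0.34  0.673]
(55, 195) [0.52  0.375 0.673]
(130, 260) [0.404 0.242 0.664]
(165, 310) [0.315 0.18  0.655]
211 [248.2985782  191.35545024] [0.55963693 0.04627361 0.135     ] [240 183] [256 199] [0.56068428 0.04715579 0.135     ]
222 [315.72522523 195.83783784] [ 0.54666254 -0.15188618  0.135     ] [308 188] [324 204] [ 0.54618653 -0.15268944  0.135     ]
```

View pics/top4z.png

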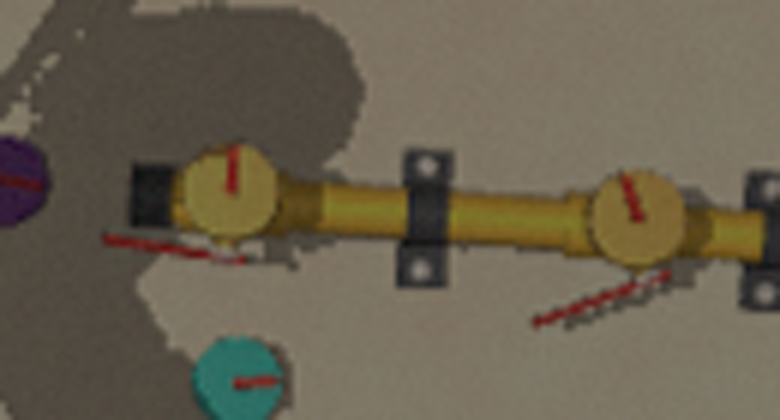

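The wanted cap is now clear of the lamp: top view about (248.5,191.6), world (0.5585, 0.045), about 24 cm from the lamp head. I'll move above it and open the gripper.

```bash
python3 -c "
from h import *
go(.5585,.045,.19,80)"
```

```text
t 3.9167 p [0.6189 0.228  0.2633] [-8.999e+01 -2.000e-02  8.026e+01] J [ 33.8  27.5  29.8  -0.  -92.2 -43.5] F [-0.03  0.07 -0.44] M [ 0.015 -0.038  0.004] w 0.0004
lin [-190.7   73.2   28.5] twist [-0.     0.005  0.   ]
```

Emit:
play_rows(
  linear=[
    [-20, 0, 2],
    [-55, 0, 8],
    [-90, 10, 14],
    [-125, 30, 20],
    [-160, 50, 25],
    [-191, 73, 28],
    [-191, 73, 28],
    [-191, 73, 28],
  ],
  twist=[
    [0, 0, 0],
    [0, 0, 0],
    [0, 0, 0],
    [0, 0, 0],
    [0, 0, 0],
    [0, 0, 0],
    [0, 0, 0],
    [0, 0, 0],
  ],
)

```text
clock: 4.58
ee_pos: [0.5576, 0.0425, 0.1896]
eef_rot: [-89.9, 0.0, 80.1]
ft_force: [0.9, -0.1, 0.4]
gripper_width: 0.0
```

Emit:
play_rows(
  linear=[
    [0, 0, 0],
    [0, 0, 0],
    [0, 0, 0],
    [0, 0, 0],
  ],
  twist=[
    [0, 0, 0],
    [0, 0, 0],
    [0, 0, 0],
    [0, 0, 0],
  ],
  gripper=0,
)

```text
clock: 4.92
ee_pos: [0.5596, 0.0455, 0.1909]
eef_rot: [-90.1, -0.0, 80.3]
ft_force: [-0.2, 0.1, 0.0]
gripper_width: 0.0482
```

```bash
python3 -c "
from h import *
go(.5585,.045,.103,80)
from cell import robot
for n in ('side','top'):
    p,d=robot.grab_frame(n);cv2.imwrite(f'pics/{n}5.png',p[:,:,::-1])"
```

```text
t 4.9167 p [0.5596 0.0455 0.1909] [-9.007e+01 -4.000e-02  8.033e+01] J [ 20.6  16.7   3.2   0.  -76.4 -30.3] F [-0.21  0.1   0.  ] M [-0.017  0.042 -0.048] w 0.0482
lin [-0.7 87.9  1.2] twist [0.001 0.006 0.001]
```

View pics/side5.png

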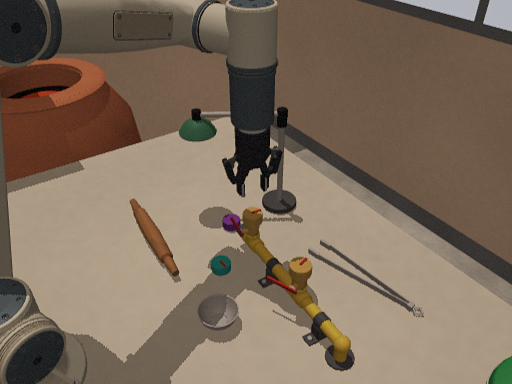

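The opening gripper stands over the wanted cap at (253,213), and the lamp has stayed aside. I'll let it open fully before descending.

Emit:
play_rows(
  linear=[
    [0, 0, 0],
    [0, 0, 0],
    [0, 0, 0],
    [0, 0, 0],
  ],
  twist=[
    [0, 0, 0],
    [0, 0, 0],
    [0, 0, 0],
    [0, 0, 0],
  ],
)

```text
clock: 5.35
ee_pos: [0.559, 0.0446, 0.1903]
eef_rot: [-90.0, 0.0, 80.3]
ft_force: [-0.3, 0.5, 0.2]
gripper_width: 0.0854
```

```bash
python3 -c "
from h import *
go(.5585,.045,.103,80)"
```

```text
t 5.35 p [0.559  0.0446 0.1903] [-90.     0.    80.27] J [ 20.5  16.7   3.1   0.  -76.4 -30.3] F [-0.28  0.52  0.21] M [ 0.029 -0.011 -0.022] w 0.0854
lin [ 0.3 87.3  0.6] twist [ 0.     0.005 -0.   ]
```

Emit:
play_rows(
  linear=[
    [0, 25, 0],
    [0, 50, 0],
    [0, 70, 0],
    [0, 80, 0],
    [0, 87, 0],
    [0, 87, 0],
    [0, 87, 0],
  ],
  twist=[
    [0, 0, 0],
    [0, 0, 0],
    [0, 0, 0],
    [0, 0, 0],
    [0, 0, 0],
    [0, 0, 0],
    [0, 0, 0],
  ],
)

```text
clock: 5.93
ee_pos: [0.5596, 0.0445, 0.1041]
eef_rot: [-90.1, -0.0, 80.3]
ft_force: [0.5, 0.3, 0.5]
gripper_width: 0.0856
```

```bash
python3 -c "
from h import *
go(.5585,.045,.103,80)
from cell import robot
for n in ('side',):
    p,d=robot.grab_frame(n);cv2.imwrite(f'pics/{n}6.png',cv2.resize(p[120:290,190:340,::-1],None,fx=3.5,fy=3.5))"
```

```text
t 5.9333 p [0.5596 0.0445 0.1041] [-90.07  -0.    80.27] J [ 20.5  19.9  -5.5   0.  -64.6 -30.3] F [0.54 0.34 0.47] M [-0.005 -0.063  0.022] w 0.0856
lin [0.3 1.1 1.2] twist [0.001 0.005 0.   ]
```

View pics/side6.png

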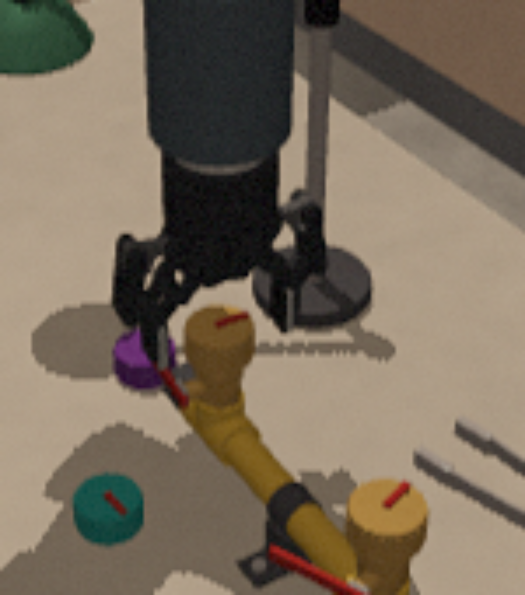

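The jaws straddle the cap, which sits between the fingers at about (253,215) in the full picture. Closing now.

Emit:
play_rows(
  linear=[
    [0, 2, 0],
    [0, 2, 0],
    [0, 2, 0],
    [0, 2, 0],
    [0, 2, 0],
    [0, 2, 0],
    [0, 2, 0],
  ],
  twist=[
    [0, 0, 0],
    [0, 0, 0],
    [0, 0, 0],
    [0, 0, 0],
    [0, 0, 0],
    [0, 0, 0],
    [0, 0, 0],
  ],
  gripper=255,
)

```text
clock: 6.57
ee_pos: [0.5592, 0.0446, 0.102]
eef_rot: [-90.0, -0.0, 80.3]
ft_force: [-2.9, 0.9, 6.6]
gripper_width: 0.0472
```

```bash
python3 -c "
from h import *
go()
from cell import robot
for n in ('side',):
    p,d=robot.grab_frame(n);cv2.imwrite(f'pics/{n}7.png',cv2.resize(p[120:290,190:340,::-1],None,fx=3.5,fy=3.5))
go()"
```

```text
t 6.5667 p [0.5592 0.0446 0.102 ] [-9.004e+01 -1.000e-02  8.027e+01] J [ 20.5  20.   -5.7   0.  -64.3 -30.3] F [-2.89  0.91  6.6 ] M [0.216 0.928 0.11 ] w 0.0472
lin [0. 0. 0.] twist [ 0.001 -0.     0.   ]
t 6.6167 p [0.5592 0.0446 0.1021] [-9.005e+01 -1.000e-02  8.028e+01] J [ 20.5  20.   -5.7   0.  -64.3 -30.3] F [-3.56  1.    5.07] M [0.272 0.948 0.005] w 0.0467
lin [0. 0. 0.] twist [ 0.001 -0.     0.   ]
```

View pics/side7.png

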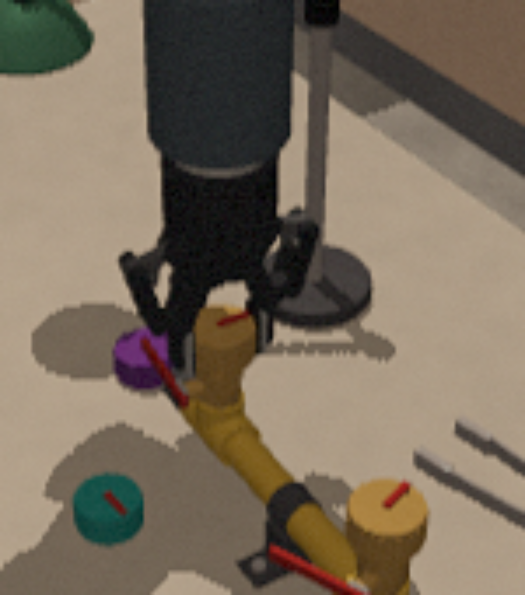

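The cap is held at 47 mm between the pads. First I'll feel counter-clockwise, which is a negative turn about tool y.

Emit:
play_rows(
  linear=[
    [0, 0, 0],
    [0, 0, 0],
    [0, 0, 0],
    [0, 0, 0],
    [0, 0, 0],
  ],
  twist=[
    [0, -0.05, 0],
    [0, -0.1, 0],
    [0, -0.15, 0],
    [0, -0.2, 0],
    [0, -0.2, 0],
  ],
)

```text
clock: 7.03
ee_pos: [0.5593, 0.0449, 0.1026]
eef_rot: [-90.1, -0.0, 91.9]
ft_force: [-2.6, 1.4, 8.4]
gripper_width: 0.0469
```

```bash
python3 -c "
from h import *
go()"
```

```text
t 7.0333 p [0.5593 0.0449 0.1026] [-9.009e+01 -3.000e-02  9.189e+01] J [ 20.6  19.9  -5.7   0.  -64.3 -18.7] F [-2.65  1.41  8.45] M [ 0.445  1.238 -0.053] w 0.0469
lin [0. 0. 0.] twist [ 0.002 -0.     0.   ]
```

The torque is low and the upward push grew slightly. I'll turn a bit farther to be sure, rising with it.

Emit:
play_rows(
  linear=[
    [0, -0.5, 0],
    [0, -1, 0],
    [0, -1.3, 0],
    [0, -1.5, 0],
  ],
  twist=[
    [0, -0.05, 0],
    [0, -0.1, 0],
    [0, -0.15, 0],
    [0, -0.2, 0],
  ],
)

```text
clock: 7.37
ee_pos: [0.5588, 0.0449, 0.1036]
eef_rot: [-90.0, -0.0, 103.3]
ft_force: [-3.8, 2.5, 6.6]
gripper_width: 0.0467
```

```bash
python3 -c "
from h import *
go()
from cell import robot
for n in ('side',):
    p,d=robot.grab_frame(n);cv2.imwrite(f'pics/{n}8.png',cv2.resize(p[120:290,190:340,::-1],None,fx=3.5,fy=3.5))
go()"
```

```text
t 7.3667 p [0.5588 0.0449 0.1036] [-9.0020e+01 -4.0000e-02  1.0331e+02] J [ 20.6  19.9  -5.6  -0.  -64.5  -7.2] F [-3.8   2.51  6.59] M [ 0.735  1.459 -0.204] w 0.0467
lin [0. 0. 0.] twist [ 0.    -0.     0.001]
t 7.4167 p [0.559  0.0448 0.1037] [-9.004e+01 -2.000e-02  1.035e+02] J [ 20.6  19.9  -5.6  -0.  -64.5  -7. ] F [-3.22  1.15  6.16] M [ 0.474  1.068 -0.024] w 0.0468
lin [0. 0. 0.] twist [ 0.001 -0.     0.   ]
```

View pics/side8.png

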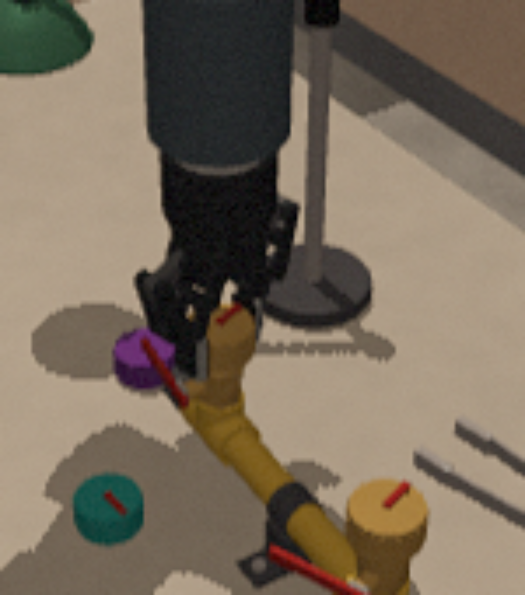

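The red rib (about (256,210) in the full picture) has turned with the jaws, and the torque stays low. So it loosens counter-clockwise, and I'll keep unscrewing that way.

Emit:
play_rows(
  linear=[
    [0, -0.5, 0],
    [0, -1, 0],
    [0, -1.5, 0],
    [0, -2, 0],
    [0, -2.4, 0],
    [0, -2.9, 0],
    [0, -3.4, 0],
    [0, -3.9, 0],
  ],
  twist=[
    [0, -0.1, 0],
    [0, -0.2, 0],
    [0, -0.3, 0],
    [0, -0.4, 0],
    [0, -0.5, 0],
    [0, -0.6, 0],
    [0, -0.7, 0],
    [0, -0.8, 0],
  ],
)

```text
clock: 8.08
ee_pos: [0.5588, 0.0448, 0.1074]
eef_rot: [-90.0, -0.0, 149.3]
ft_force: [-3.4, 2.1, 6.3]
gripper_width: 0.0473
```

```bash
python3 -c "
from h import *
go()"
```

```text
t 8.0833 p [0.5588 0.0448 0.1074] [-9.0030e+01 -1.0000e-02  1.4928e+02] J [ 20.6  19.7  -5.2  -0.  -65.1  38.7] F [-3.38  2.11  6.26] M [ 0.658  1.425 -0.206] w 0.0473
lin [0. 0. 0.] twist [ 0.001 -0.     0.   ]
```

Turned 1.2 rad so far; about 0.45 more.

Emit:
play_rows(
  linear=[
    [0, -0.5, 0],
    [0, -1, 0],
    [0, -1.5, 0],
    [0, -2, 0],
    [0, -2.2, 0],
    [0, -2.2, 0],
  ],
  twist=[
    [0, -0.1, 0],
    [0, -0.2, 0],
    [0, -0.3, 0],
    [0, -0.4, 0],
    [0, -0.45, 0],
    [0, -0.45, 0],
  ],
)

```text
clock: 8.58
ee_pos: [0.559, 0.0446, 0.1096]
eef_rot: [-90.0, 0.0, 175.0]
ft_force: [-2.5, 0.7, 5.8]
gripper_width: 0.0469
```

```bash
python3 -c "
from h import *
go()
from cell import robot
for n in ('side',):
    p,d=robot.grab_frame(n);cv2.imwrite(f'pics/{n}9.png',cv2.resize(p[120:290,190:340,::-1],None,fx=3.5,fy=3.5))
go()"
```

```text
t 8.5833 p [0.559  0.0446 0.1096] [-9.0010e+01  2.0000e-02  1.7497e+02] J [ 20.5  19.6  -5.   -0.  -65.3  64.4] F [-2.53  0.72  5.77] M [ 0.202  0.991 -0.001] w 0.0469
lin [0. 0. 0.] twist [ 0.  0. -0.]
t 8.6333 p [0.559  0.0446 0.1096] [-9.0000e+01  3.0000e-02  1.7485e+02] J [ 20.5  19.6  -5.    0.  -65.3  64.3] F [-2.59  1.61  5.61] M [ 0.197  1.041 -0.005] w 0.047
lin [0. 0. 0.] twist [ 0.  0. -0.]
```

View pics/side9.png

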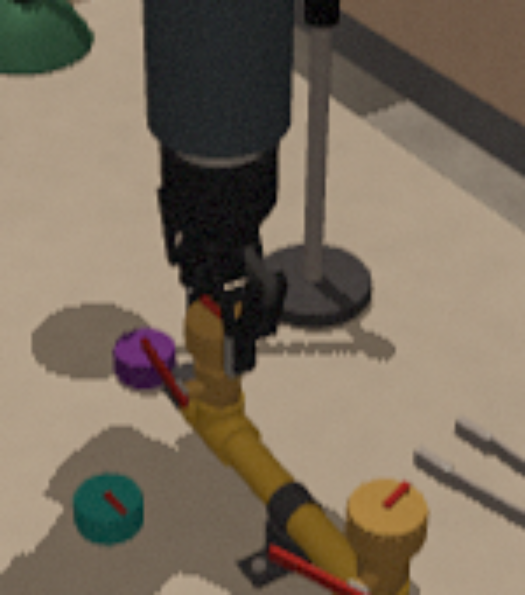

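The rib has turned about 95° along with the jaws. I'll lift gently first to check that it's free.

Emit:
play_rows(
  linear=[
    [0, -1.5, 0],
    [0, -3, 0],
    [0, -5, 0],
  ],
  twist=[
    [0, 0, 0],
    [0, 0, 0],
    [0, 0, 0],
  ],
)

```text
clock: 8.88
ee_pos: [0.5587, 0.0445, 0.1134]
eef_rot: [-90.0, -0.1, 174.8]
ft_force: [-0.8, 0.3, -1.0]
gripper_width: 0.0468
```

```bash
python3 -c "
from h import *
go()"
```

```text
t 8.8833 p [0.5587 0.0445 0.1134] [-8.9990e+01 -6.0000e-02  1.7479e+02] J [ 20.5  19.4  -4.7  -0.  -66.   64.3] F [-0.8   0.27 -0.99] M [-0.01   0.02  -0.048] w 0.0468
lin [0. 0. 0.] twist [-0.     0.     0.001]
```

It's free; only the cap's weight remains on the wrist. Now I'll lift to 80 mm above its seat.

Emit:
play_rows(
  linear=[
    [0, -10, 0],
    [0, -25, 0],
    [0, -45, 0],
    [0, -60, 0],
    [0, -67, 0],
    [0, -67, 0],
    [0, -67, 0],
    [0, -67, 0],
  ],
  twist=[
    [0, 0, 0],
    [0, 0, 0],
    [0, 0, 0],
    [0, 0, 0],
    [0, 0, 0],
    [0, 0, 0],
    [0, 0, 0],
    [0, 0, 0],
  ],
)

```text
clock: 9.55
ee_pos: [0.5583, 0.0445, 0.1797]
eef_rot: [-90.0, -0.1, 174.8]
ft_force: [-0.3, 0.1, -1.6]
gripper_width: 0.0467
```

```bash
python3 -c "
from h import *
go()
from cell import robot
for n in ('side','top'):
    p,d=robot.grab_frame(n);cv2.imwrite(f'pics/{n}10.png',p[:,:,::-1])
    if n=='side':
        cv2.imwrite(f'pics/{n}10z.png',cv2.resize(p[120:290,190:340,::-1],None,fx=3.5,fy=3.5))
        c=robot.camera_params(n);m=cv2.inRange(cv2.cvtColor(p,cv2.COLOR_RGB2HSV),(65,80,20),(85,255,120));n_,l,st,ce=cv2.connectedComponentsWithStats(m)
        for i in range(1,n_):
            if st[i,4]>200: print(plane(c,*ce[i],.255))
go()"
```

```text
t 9.55 p [0.5583 0.0445 0.1797] [-8.9980e+01 -1.2000e-01  1.7479e+02] J [ 20.5  17.    1.9  -0.  -75.   64.3] F [-0.33  0.08 -1.63] M [ 0.026  0.04  -0.035] w 0.0467
lin [0. 0. 0.] twist [-0.     0.     0.002]
[0.54746382 0.2823897  0.255     ]
[ 0.56035181 -0.5599164   0.255     ]
t 9.65 p [0.5584 0.0444 0.1796] [-8.9960e+01 -1.3000e-01  1.7479e+02] J [ 20.5  17.    1.9  -0.  -75.   64.3] F [-0.59 -0.5  -1.44] M [-0.045  0.014  0.024] w 0.0468
lin [0. 0. 0.] twist [-0.001  0.     0.002]
```

View pics/side10z.png

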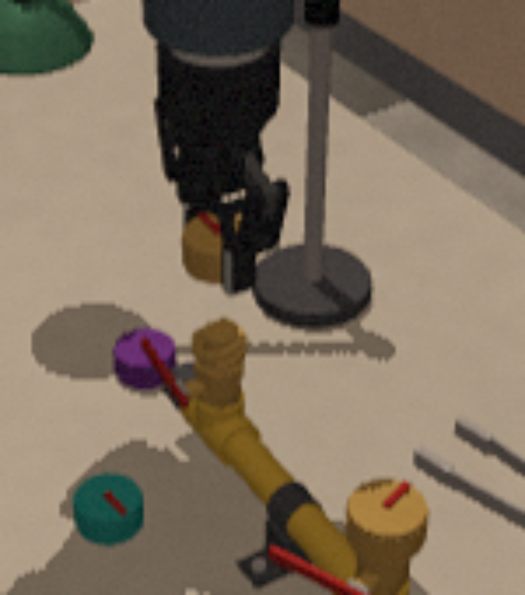

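View pics/side10.png

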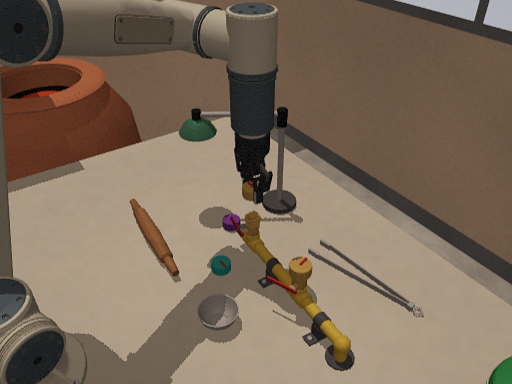

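View pics/top10.png

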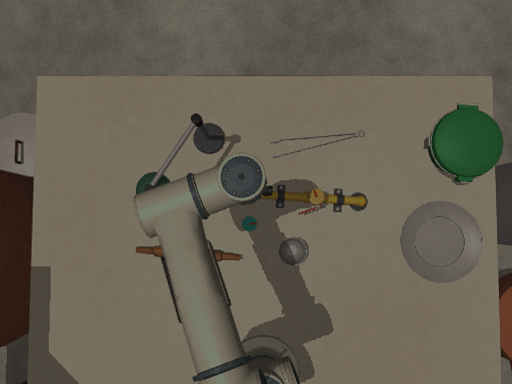

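The cap is in the gripper and level, at about (250,190) in the side view. The spigot below it is bare at (253,220), and the lamp head is still about 24 cm away. I'll raise it the last 2 mm and hand in.

Emit:
play_rows(
  linear=[
    [0, -2, 0],
    [0, -2, 0],
    [0, -2, 0],
    [0, -2, 0],
  ],
  twist=[
    [0, 0, 0],
    [0, 0, 0],
    [0, 0, 0],
    [0, 0, 0],
  ],
)

```text
clock: 9.98
ee_pos: [0.559, 0.0445, 0.1828]
eef_rot: [-90.0, -0.0, 174.8]
ft_force: [0.4, 0.1, -0.9]
gripper_width: 0.0471
```

```bash
python3 -c "
from h import *
go()
from cell import robot
print(robot.hand_in())"
```

```text
t 9.9833 p [0.559  0.0445 0.1828] [-9.000e+01 -1.000e-02  1.748e+02] J [ 20.5  16.9   2.2  -0.  -75.3  64.3] F [ 0.4   0.07 -0.86] M [-0.004 -0.054 -0.01 ] w 0.0471
lin [0. 0. 0.] twist [-0.  0.  0.]
the job is handed in; nothing more can be done
None
```

The job is handed in at about 10 s: the lamp is clear, and the tandoor-end cap is off and held level above its outlet.

- **Lamp:** I pushed the arm round towards the tandoor by its tube. The head now sits about 24 cm from the outlet, measured again after the cap was off.
- **Thread:** The cap gave counter-clockwise from above, so this outlet has a right-hand thread. The turn met low torque, and the red rib turned with the jaws. I turned it about 1.65 rad, rising with it, and it then lifted off freely.
- **Cap:** By the gripper's readings it is about 80 mm above where it sat, with the tool upright to within 0.1° and the jaws 47 mm apart. The last pictures, taken just before the final 2 mm lift, show it level with the spigot bare below.
- **Everything else:** By eye, the other cap, katori, belan, chimta and the coloured look-alikes are where they were. The arm partly hides the belan in the last top view, but the side view shows it in place.

The only disagreement was between the two cameras' cap positions, about 2–3 mm, so I used the middle. It showed up as a sideways force of about 3 N during the grip. No check failed.

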